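# Knock a moulded foot out of the bench mould and set it up for drilling

## Robot

A 6-joint arm with a two-finger parallel gripper is mounted at the origin on the work surface. World frame = base frame: x ahead of the robot, y to its left, z up, the work surface at z = 0. Lengths are in m, angles in rad, forces in N, time in s.
With the tool pointing down it reaches from about 0.325 to 0.775 m from the base axis. Payload 9.3 kg.
Tool frame: the origin (TCP) lies at the very end of the fingers, on their centre line; the grasp point (between the pads) lies behind it (manip.pinch_z is the z of the grasp point in the tool frame, in m); z points along the fingers, y is the direction in which the jaws open and shut (so a half turn about z gives the same grasp; the last joint's range is limited). The gripper opens to 85 mm and grips with 20 to 120 N. Pads are 22 mm wide; open, the fingers measure 114 mm over their backs; the gripper's body (76 mm by 85 mm) begins 54 mm behind the grasp point. The pads swing forward as they close: fully open they stand 13 mm farther back than shut.
Start: joints at [0.988, 0.259, 0.021, 1.334, 0, 1.418], TCP at [0.229, 0.5, 0.231] pointing down, gripper open.
Joint ranges: [-3.04, 3.04], [-0.91, 1.82], [-1.04, 1.36], [-1.92, 1.95], [-1.52, 1.45], [-3.14, 3.14]. Speed limits (rad/s): [2.22, 2.22, 2.79, 3.14, 3.14, 3.14].

## Interface

Orientations are given as [roll, pitch, yaw] about the fixed x, y, z axes, in that order (R = Rz(yaw) Ry(pitch) Rx(roll)).
In Python, from workcell import manip gives the robot as it stands.
- The arm moves only by the tool play_rows, never from a script. Its argument "rows" is a list of rows, each a list of 5 numbers: the gripper's target within -1 to 1 (shut at 1, half-way at 0, fully open at -1), then the shift along the world's x, y, z in cm, then the turn about the world's z in rad. In form: [[claw, dx, dy, dz, spin], ...]. A call has 1 to 10 rows; each row shifts and turns the commanded pose from where the row before left it; what a row does not reach is not made up. A row lasts 1/10 s, in which the tool goes at most 50 mm and 8.59 degrees, less where a joint would pass 70% of its speed; a pose out of reach is approached as far as the arm can. A call with a gripper value outside its range is refused whole. The fingers move at their own pace and stop on an object; the grip force is fixed at half the most. Time passes only in rows, so rows that do not move let the fingers close. It gives the time, the measured TCP pose, the force and the opening at its end, in the units of the state.
- manip.get_obs(): the state, without advancing time (a new reading comes with each control period).
- manip.snapshot(name): name is "scene" or "top" or "wrist"; returns a dict with "pixels" (480x640x3 uint8, red, green, blue), "fx", "fy", "cx", "cy" (pixels), "D" ([k1, k2, p1, p2, k3] as OpenCV has them; the pictures are not rectified), "world_to_cam" (4x4, takes a point from world to camera coordinates); the wrist camera has in their place "hand_eye" (4x4, takes a point from camera to tool coordinates, whose origin is the TCP and whose axes are the flange's). Camera axes: x right, y down, z forward; pixel columns grow to the right and rows downward; lengths in m; the calibration is good to about 2 mm. A picture is of the moment at which its call begins: read the wrist's pose just before it. There is no depth.
- manip.job_done(): hands the job in, once; it reports no verdict.
Trained networks look in a picture, given as the dict that the camera call returned (one of the last four; its "shot" number tells which), for a name from the list of things; names that differ only in an ending like _2 or _b are one class to them, and where a whole thing is asked for, a point or a joint stands for the part that bears it (a point fixed in the world has none). Each returns a list of dicts, best first, with "p" (0 to 1); they miss things now and then, are a little off and sometimes report something else, mostly with a low value. They report only what shows in the picture. A call takes as long as a camera call. They do not tell look-alikes from the thing itself.
- manip.find_in(name, picture): "position" ([x, y, z] in m, in world coordinates, good to about 4 mm: the middle of the surface that is visible of it).
- manip.outline_of(name, picture): "region" (480x640 bool, what is visible of it).
- manip.pinpoint(name, picture): "position" ([x, y, z] in m, in world coordinates, good to about 4 mm: a listed point, or the origin of a listed thing).
The state is a dict: "time": time; "joint_pos": joint angles; "joint_vel": joint speeds; "joint_torque": joint torques, N m; "eef_pos": TCP position; "eef_rot": TCP orientation; "contact_force": force on the tool from outside, world axes, zero at the start; "ft_torque": the same for the moment, N m; "finger_gap": finger opening in m.
Only numpy, scipy, OpenCV 4.12 (cv2) and the standard library are available. Lean on these libraries where they do the work, as an engineer would, in place of code of your own. Each camera call takes 0.05 s, during which the arm holds its last target.

## Task

Press the bench mould's hand lever all the way down so that its knockout rod lifts the moulded plastic foot, which is stuck below the face of the cavity, then pick the foot out. Lay it flat on the drilling board and nudge it into the corner so that its flat edge lies flush against the long fence and its round side touches the stop block, ready to drill. Leave the tin, the mallet and the screwdriver where they lie.

Things in the scene. Friction and masses are not known exactly. Their poses are not given: they have to be found in the camera images.
- mould: Bench mould, fixed to the bench. Origin: centre of its underside, on the bench. Steel base 160 x 150 mm (x -85 to +75 mm), 12 mm thick; two grey cheeks; above them a block of plates 120 (x) x 124 (y) mm, its aluminium top face 110 mm above the bench. The hand lever sticks out along the mould's -x. The mould stands left or right of the drilling board, turned a little.
- lever (a joint): Hand lever of the mould, rad: 0 = up (as found, 0.2 above level), 0.345 = all the way down, at its stop (0.145 below level). It turns about a level pin along the mould's y, 58 mm from the mould's centre towards -x, 46 mm above the bench. It lifts the knockout rod 58 mm per rad, 20 mm in all. Stiff (about 6 to 12 N at the handle); it stays where it is left.
- lever_grip (a point): Middle of the upper side of the lever's black rubber handle, the place to press: 105 mm from the pin along the lever. It moves with the lever and comes down about 36 mm in a full stroke. The handle is round, 24 mm thick, 70 mm long; its end lies 27 mm farther out.
- foot: Moulded foot: dark grey plastic disc, diameter 64 mm, 26 mm thick, with one flat edge; about 85 g. Origin: centre of the round outline, on its underside; z up; +x points to the flat. It starts in the cavity with 1 mm play, +x along the mould's +x, its top 2 mm below the mould's top face. With the lever fully down its top stands 18 mm above that face, its lower 8 mm still in the cavity.
- foot_flat (a point): Middle of the foot's flat edge (44 mm long): 23 mm from the foot's origin along its +x, half way up its thickness.
- board: Drilling board, fixed to the bench: plywood 180 (x) x 200 (y) x 18 mm. Origin: centre of its underside, on the bench. Fence: aluminium bar along the board's y, 190 mm long, 20 mm thick, 25 mm high above the board; inner face at x = +60 mm, looking to -x. The foot set in the corner has its origin at x = +37, y = +23, z = +18 mm and its +x along the board's +x.
- corner (a point): Inner corner where fence face, stop face and the board's upper side meet: board x = +60, y = +55, z = +18 mm.
- wax_tin: Bystander: flat round metal tin, diameter 84 mm, 55 mm high, standing at the far side of the bench. Origin: centre of its underside.
- mallet: Bystander: mallet lying on the bench, 245 mm long along its x, wooden handle 26 mm thick to -x, rubber head 100 mm across. Origin: under the handle's middle.
- screwdriver: Bystander: screwdriver 210 mm long lying along its x, black handle to -x. Origin: underside.
- cavity (a point): Centre of the cavity's mouth in the mould's top face, 110 mm above the bench. D-shaped cavity, 28 mm deep, radius 33 mm, its flat side 24 mm from the centre towards the mould's +x. The knockout rod, 24 mm thick, comes up through a hole in the middle of its floor.
- stop_face (a point): Middle of the inner face (looking to the board's -y) of the stop, a dark wooden block that stands on the board against the fence at its +y side: 55 mm long (board x +5 to +60 mm), 22 mm thick, 22 mm high above the board. The face is at board y = +55 mm.
Things that resemble listed ones, but are neither listed nor needed, are in the scene too. Of the things that look like the foot, the middle-sized one is meant.

How it is judged:
On the way, in this order (a step that is already met when the one before it is completed fails the run):
1. the lever is pressed all the way down and the knockout rod has lifted the foot out of the mould's face (value of joint lever above 0.31 rad and z of foot in the frame of mould above 0.097 m and horizontal distance between foot and mould below 0.006 m), for 0.2 s.
2. the foot is picked clear of the mould (z of foot in the frame of mould above 0.125 m), for 0.1 s.
At the end, for the whole second after the job is handed in: The foot lies flat and at rest on the drilling board (within 3 mm of its height, tilt under 0.06 rad), with its flat edge within 3 mm of the fence and within 0.06 rad of parallel to it, and its round side within 3 mm of the stop block (z of foot in the frame of board between 0.015 and 0.021 m and angle between foot's own z axis and vertical below 0.06 rad and x of foot_flat in the frame of board between 0.057 and 0.063 m and angle between the x axis of foot and the x axis of board, either way round below 0.06 rad and y of foot in the frame of board between 0.02 and 0.026 m and linear speed of foot below 0.01 m/s); the robot touches nothing.
It fails at once if the tin, the mallet or the screwdriver is moved by more than 25 mm (distance of any of wax_tin, mallet, screwdriver from where it was at the start of the episode above 0.025 m).
It also fails if it takes over 69 s, if anything falls off the work surface, if the arm or the gripper's body presses on something with over 40 N, if the wrist force passes 120 N, or if a joint passes its speed limit or range.

## Working session

There is one attempt and no reset: what is moved stays moved. The work goes in short steps, Python scripts to look and compute and a tool call to move; the robot and the scene stay as the last step left them, time stands still between calls to the robot, and variables do not carry over. Pictures are saved under pics/ and viewed, and the job is handed in when it is done.

Besides the shell and the picture viewer there is one more tool, called as name([rows], argument=value, ...), one row to a line, values as JSON. play_rows: Moves the arm, as the interface text tells. Its arguments: {"type":"object","properties":{"rows":{"type":"array","items":{"type":"array","items":{"type":"number"}}}},"required":["rows"]}

```bash
mkdir -p pics; ls; cat > h.py <<'E'
import numpy as np, cv2
from workcell import manip
def snap(n,f=None):
    s=manip.snapshot(n)
    if f: cv2.imwrite('pics/'+f,cv2.cvtColor(s['pixels'],cv2.COLOR_RGB2BGR))
    return s
def show(l,k=4):
    for d in l[:k]: print('  ',round(d['p'],2),np.round(d['position'],4))
E
python3 - <<'E'
from h import *
o=manip.get_obs(); print(o['time'],o['eef_pos'],o['eef_rot'],o['finger_gap'],manip.pinch_z)
for c in('scene','top'):
    s=snap(c,c+'0.png'); print(c)
    for n in('mould','lever_grip','foot','board','corner','cavity','stop_face','wax_tin','mallet','screwdriver','foot_flat'):
        print(n); show(manip.pinpoint(n,s))
print(manip.get_obs()['time'])
E
```

```text
pics
0.0 [0.22899271 0.49973757 0.23066211] [-3.14027227e+00 -2.61143353e-04  2.71182403e+00] 0.08593016977680493 -0.0187
scene
mould
   0.65 [ 0.5664 -0.1736 -0.0043]
lever_grip
   0.73 [ 0.411  -0.1514  0.0787]
foot
   0.85 [ 7.317e-01 -1.692e-01 -7.000e-04]
   0.79 [ 0.5698 -0.1714  0.0847]
   0.63 [ 0.5484 -0.3318 -0.0042]
board
corner
   0.62 [0.6198 0.2223 0.0197]
cavity
   0.69 [ 0.5646 -0.1716  0.1115]
stop_face
   0.61 [0.5995 0.2105 0.0258]
   0.17 [ 0.7885  0.0232 -0.0043]
wax_tin
   0.57 [ 0.7876  0.0239 -0.0023]
mallet
   0.7 [ 0.5379  0.4416 -0.0028]
screwdriver
   0.63 [0.6212 0.2243 0.0186]
   0.56 [ 0.5034 -0.458  -0.0045]
   0.3 [ 0.5899 -0.1781  0.0945]
foot_flat
   0.72 [ 0.7092 -0.1553  0.0166]
   0.71 [ 0.542  -0.3459  0.008 ]
   0.68 [ 0.5932 -0.1805  0.095 ]
top
mould
   0.68 [ 0.5646 -0.1712  0.0012]
lever_grip
   0.81 [ 0.4119 -0.1539  0.0804]
foot
   0.94 [ 0.7319 -0.1765  0.0044]
   0.89 [ 0.5667 -0.1727  0.0835]
   0.74 [ 0.5446 -0.3313  0.0034]
board
   0.81 [ 0.5816  0.1489 -0.0009]
corner
   0.68 [0.6248 0.224  0.0171]
cavity
   0.72 [ 0.5639 -0.1708  0.1119]
stop_face
   0.78 [0.5944 0.2144 0.0274]
   0.39 [ 0.5076 -0.4521  0.0066]
wax_tin
   0.95 [0.7913 0.0322 0.0028]
mallet
   0.57 [0.5321 0.4451 0.0015]
screwdriver
   0.7 [ 0.5102 -0.4522  0.0021]
foot_flat
   0.85 [ 0.7079 -0.152   0.0178]
   0.77 [ 0.5913 -0.1724  0.0963]
1.2
```

View pics/scene0.png

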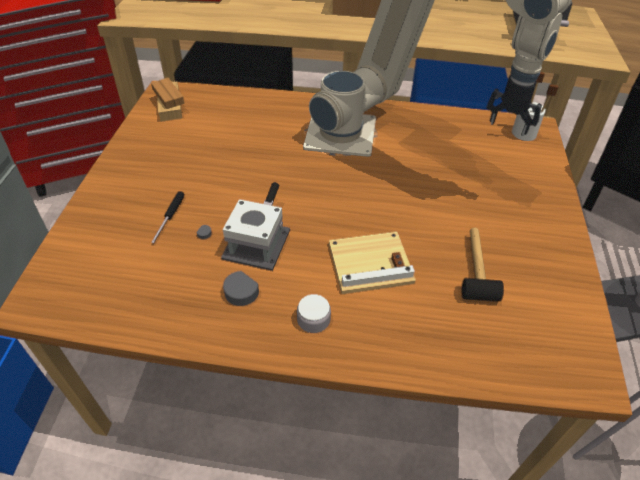

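View pics/top0.png

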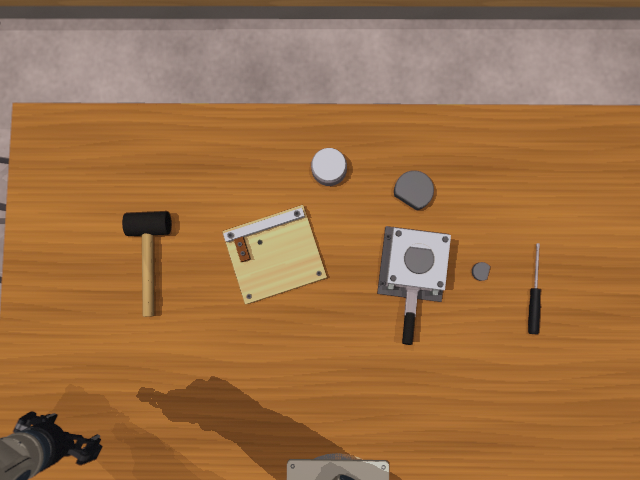

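```bash
python3 - <<'E'
import cv2,numpy as np
im=cv2.imread('pics/top0.png')
a=cv2.resize(im[195:315,215:335],None,fx=6,fy=6,interpolation=cv2.INTER_CUBIC)[:600]
b=cv2.resize(im[215:355,370:490],None,fx=4.2,fy=4.2,interpolation=cv2.INTER_CUBIC)
cv2.imwrite('pics/ca.png',cv2.resize(im[195:315,215:335],None,fx=5,fy=5,interpolation=cv2.INTER_CUBIC));cv2.imwrite('pics/cb.png',b)
E
```

```text
(no output)
```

View pics/ca.png

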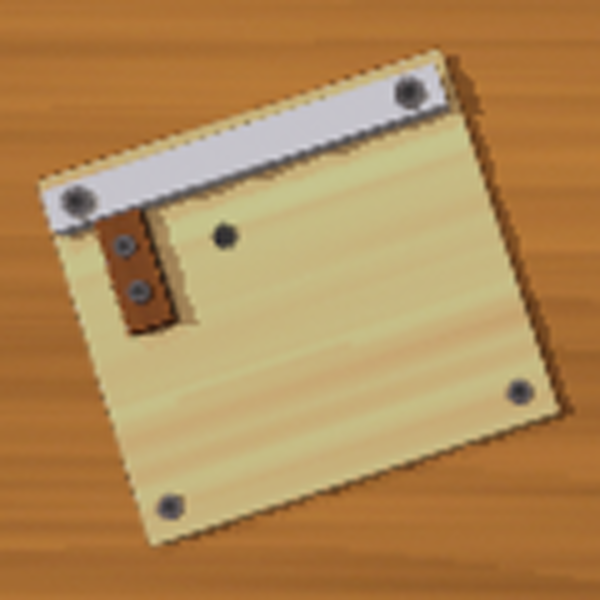

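View pics/cb.png

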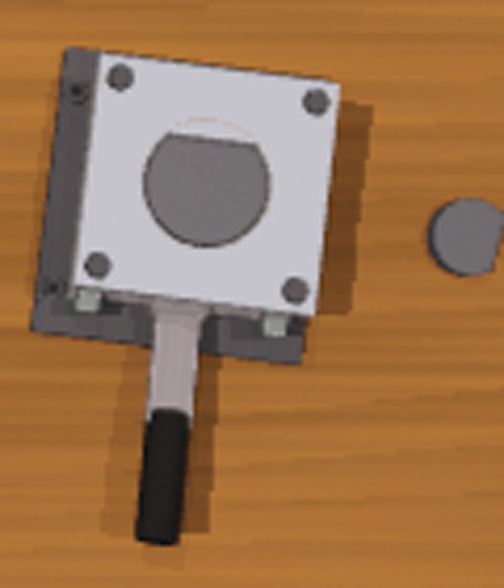

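```bash
cat >> h.py <<'E'
def pix2w(s,uv,z,T=None):
    K=np.array([[s['fx'],0,s['cx']],[0,s['fy'],s['cy']],[0,0,1.]])
    n=cv2.undistortPoints(np.array(uv,float).reshape(-1,1,2),K,np.array(s['D']))[:,0]
    if T is None: T=np.linalg.inv(s['world_to_cam'])
    d=np.c_[n,np.ones(len(n))]@T[:3,:3].T; o=T[:3,3]
    return o+d*((z-o[2])/d[:,2])[:,None]
def fit2(loc,w):
    loc=np.array(loc,float);w=np.array(w)[:,:2];lc=loc.mean(0);wc=w.mean(0);a=loc-lc;b=w-wc
    th=np.arctan2((a[:,0]*b[:,1]-a[:,1]*b[:,0]).sum(),(a*b).sum())
    R=np.array([[np.cos(th),-np.sin(th)],[np.sin(th),np.cos(th)]])
    t=wc-R@lc; return th,t,(w-(loc@R.T+t))
def tw(p,x,y): c,s=np.cos(p[0]),np.sin(p[0]); return np.array([p[1]+c*x-s*y,p[2]+s*x+c*y])
E
python3 - <<'E'
from h import *
s=snap('top')
b=(np.array([(38,182),(440,48),(562,412),(152,546)])+.5)/5-.5+[215,195]
w=pix2w(s,b,.018); r=fit2([(.09,.1),(.09,-.1),(-.09,-.1),(-.09,.1)],w); print('board',r)
# fence top inner edge ends, z=.043
f=(np.array([(57,233),(450,103)])+.5)/5-.5+[215,195]; w=pix2w(s,f,.043);print('fence',w,np.arctan2(*(w[0]-w[1])[[1,0]])-np.pi/2)
c,S=np.cos(r[0]),np.sin(r[0]);print('fence in board',(w[:,:2]-r[1])@np.array([[c,-S],[S,c]]))
m=(np.array([(100,55),(340,84),(316,315),(72,297)])+.5)/4.2-.5+[370,215]
w=pix2w(s,m,.11); print('mould',fit2([(.06,.062),(.06,-.062),(-.06,-.062),(-.06,.062)],w))
for n in('mould','cavity','board','corner','lever_grip','stop_face'):print(n);show(manip.pinpoint(n,s),1)
E
```

```text
board (np.float64(0.32845666076214514), array([0.58441346, 0.1506389 ]), array([[-4.76277983e-04, -1.06568858e-03],
       [-4.99910865e-04,  9.39552114e-04],
       [-9.76841701e-05,  2.68482962e-04],
       [ 1.07387302e-03, -1.42346498e-04]]))
fence [[0.61061887 0.25897464 0.043     ]
 [0.67190153 0.07945982 0.043     ]] 0.3289744838782558
fence in board [[ 0.05975173  0.09409085]
 [ 0.05984995 -0.09559606]]
mould (np.float64(-0.10184539334510623), array([ 0.56816674, -0.17317313]), array([[ 0.00221089, -0.00064362],
       [ 0.00057709, -0.00118108],
       [ 0.00080567,  0.0001307 ],
       [-0.00359365,  0.001694  ]]))
mould
   0.97 [ 0.5648 -0.1683 -0.0017]
cavity
   0.96 [ 0.5635 -0.1706  0.1113]
board
   0.87 [0.5794 0.1495 0.    ]
corner
   0.59 [0.6198 0.222  0.0204]
lever_grip
   0.96 [ 0.4071 -0.154   0.0813]
stop_face
   0.71 [0.5965 0.2139 0.0252]
```

play_rows([
  [1,0.9,-3.27,0,-0.0625],
  [1,0.9,-3.27,0,-0.0625],
  [1,0.9,-3.27,0,-0.0625],
  [1,0.9,-3.27,0,-0.0625],
  [1,0.9,-3.27,0,-0.0625],
  [1,0.9,-3.27,0,-0.0625],
  [1,0.9,-3.27,0,-0.0625],
  [1,0.9,-3.27,0,-0.0625],
  [1,0.9,-3.27,0,-0.0625],
  [1,0.9,-3.27,0,-0.0625],
])

```text
time: 2.55
eef_pos: [0.3193, 0.1717, 0.2315]
eef_rot: [3.141, 0.0, 2.085]
contact_force: [0.6, -0.3, -0.3]
finger_gap: -0.0002
```

play_rows([
  [1,0.9,-3.27,0,-0.0625],
  [1,0.9,-3.27,0,-0.0625],
  [1,0.9,-3.27,0,-0.0625],
  [1,0.9,-3.27,0,-0.0625],
  [1,0.9,-3.27,0,-0.0625],
  [1,0.9,-3.27,0,-0.0625],
  [1,0.9,-3.27,0,-0.0625],
  [1,0.9,-3.27,-2,-0.0625],
  [1,0.9,-3.27,-3,-0.0625],
  [1,0.7,-3.27,-3,-0.0625],
])

```text
time: 3.55
eef_pos: [0.4076, -0.1557, 0.1507]
eef_rot: [3.14, 0.001, 1.459]
contact_force: [0.2, 0.0, 0.0]
finger_gap: 0.0002
```

Now a wrist picture to refine the lever and mould position.

```bash
cat >> h.py <<'E'
from scipy.spatial.transform import Rotation as Ro
def wT(s,o):
    T=np.eye(4);T[:3,:3]=Ro.from_euler('xyz',o['eef_rot']).as_matrix();T[:3,3]=o['eef_pos'];return T@np.array(s['hand_eye'])
E
python3 - <<'E'
from h import *
o=manip.get_obs();s=snap('wrist','w1.png');print(o['eef_pos'],o['eef_rot'])
print(np.round(s['hand_eye'],3))
for n in('lever_grip','cavity','foot'):print(n);show(manip.pinpoint(n,s),2)
E
```

```text
[ 0.40764286 -0.15571449  0.15071733] [3.13990564e+00 7.06942284e-04 1.45893764e+00]
[[ 0.    -0.946 -0.325  0.083]
 [ 1.     0.    -0.001 -0.001]
 [ 0.001 -0.325  0.946 -0.141]
 [ 0.     0.     0.     1.   ]]
lever_grip
   0.85 [ 0.4065 -0.1539  0.0784]
cavity
foot
   0.95 [ 0.5703 -0.1723  0.0815]
   0.72 [ 0.5434 -0.3307 -0.0007]
```

View pics/w1.png

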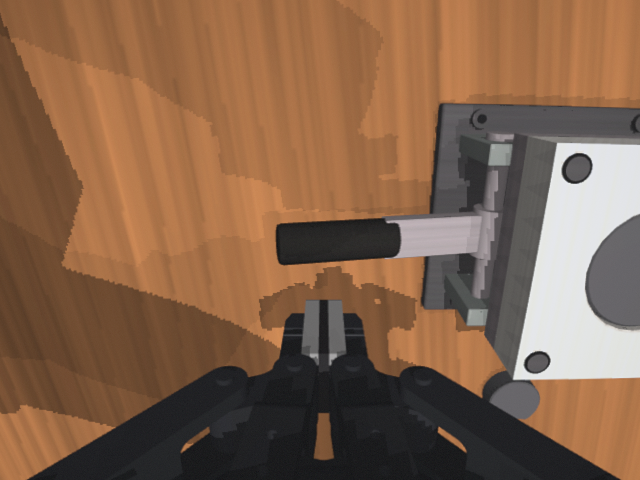

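play_rows([
  [1,0,0.15,-3,0],
  [1,0,0,-2.5,0],
  [1,0,0,-0.8,0],
  [1,0,0,-0.8,0],
  [1,0,0,-0.5,0],
  [1,0,0,-0.5,0],
  [1,0,0,-0.4,0],
  [1,0,0,-0.4,0],
])

```text
time: 4.55
eef_pos: [0.4074, -0.1527, 0.0635]
eef_rot: [3.14, 0.001, 1.462]
contact_force: [-6.5, 0.7, 8.4]
finger_gap: 0.0001
```

play_rows([
  [1,0,0,-0.4,0],
  [1,0,0,-0.4,0],
  [1,0,0,-0.4,0],
  [1,0,0,-0.4,0],
  [1,0,0,-0.3,0],
  [1,0,0,-0.2,0],
  [1,0,0,0,0],
])

```text
time: 5.25
eef_pos: [0.4069, -0.1526, 0.0428]
eef_rot: [3.141, 0.001, 1.462]
contact_force: [-8.3, 1.3, 14.4]
finger_gap: 0.0001
```

play_rows([
  [1,0,0,-0.2,0],
  [1,0,0,-0.2,0],
  [1,0,0,0,0],
  [1,0,0,0,0],
])

```text
time: 5.65
eef_pos: [0.4072, -0.1528, 0.0418]
eef_rot: [3.139, 0.003, 1.462]
contact_force: [-21.1, 8.4, 62.2]
finger_gap: -0.0001
```

play_rows([
  [1,0,0,0.5,0],
  [1,0,0,3,0],
  [1,0,0,4,0],
  [-1,0,0,4.5,0],
  [-1,2,0,4.5,0],
  [-1,4,-0.5,2,0],
  [-1,4,-0.5,1,0],
  [-1,4,-0.5,0,0],
  [-1,2,-0.5,0,0],
  [-1,0,0,0,0],
])

```text
time: 6.65
eef_pos: [0.5695, -0.1727, 0.2322]
eef_rot: [3.141, 0.0, 1.463]
contact_force: [0.5, -0.6, -0.1]
finger_gap: 0.0851
```

```bash
python3 - <<'E'
from h import *
o=manip.get_obs();s=snap('wrist','w2.png');print(o['eef_pos'],o['eef_rot'])
for n in('lever_grip','cavity','foot','foot_flat'):print(n);show(manip.pinpoint(n,s),2)
s=snap('top','t2.png')
for n in('lever_grip','cavity','foot','foot_flat'):print(n);show(manip.pinpoint(n,s),3)
E
```

```text
[ 0.56948963 -0.17272474  0.23218246] [3.14079087e+00 1.63966488e-04 1.46292281e+00]
lever_grip
   0.84 [ 0.402  -0.1536  0.0414]
cavity
foot
   0.96 [ 0.5443 -0.331   0.0031]
   0.75 [ 0.5694 -0.1724  0.1003]
foot_flat
   0.89 [ 0.5406 -0.3454  0.0083]
   0.81 [ 0.7005 -0.1547  0.0187]
lever_grip
   0.17 [0.5337 0.4439 0.0034]
cavity
   0.9 [ 0.565  -0.1708  0.113 ]
foot
   0.83 [ 0.736  -0.1739  0.0015]
   0.74 [ 0.5711 -0.171   0.1042]
   0.31 [ 0.5927 -0.1709  0.115 ]
foot_flat
   0.97 [ 0.7117 -0.1531  0.021 ]
   0.49 [ 0.592  -0.172   0.1158]
   0.31 [ 0.5621 -0.1706  0.111 ]
```

View pics/w2.png

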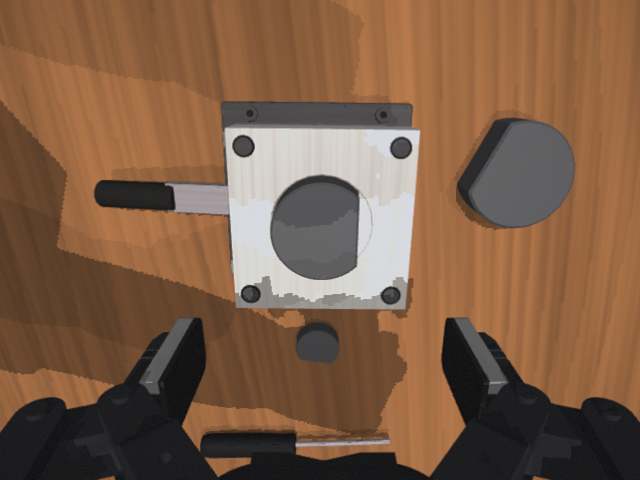

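```bash
python3 - <<'E'
from h import *
o=manip.get_obs();s=snap('wrist');T=wT(s,o)
w=pix2w(s,[(224,126),(419,130),(408,309),(237,307)],.11,T);r=fit2([(-.06,.062),(.06,.062),(.06,-.062),(-.06,-.062)],w);print(r)
f=pix2w(s,[(358,196),(358,268),(271,226),(322,176),(320,279)],.128,T);print(f, np.arctan2(*(f[0]-f[1])[[1,0]])-np.pi/2)
b=pix2w(s,[(243,145),(401,147),(391,295),(250,293)],.112,T);print(b)
d=b[1]-b[0];e=b[2]-b[3];print([np.arctan2(x[1],x[0]) for x in(d,e,b[1]-b[3],b[2]-b[0])],b.mean(0), np.linalg.norm(d),np.linalg.norm(e))
E
```

```text
(np.float64(-0.11507842397635212), array([ 0.56531922, -0.1726311 ]), array([[-0.00029781,  0.00090121],
       [-0.00093832, -0.0007448 ],
       [ 0.00105915, -0.00056517],
       [ 0.00017698,  0.00040877]]))
[[ 0.58931643 -0.15157451  0.128     ]
 [ 0.5854537  -0.19831286  0.128     ]
 [ 0.5346982  -0.16457343  0.128     ]
 [ 0.56921074 -0.13720073  0.128     ]
 [ 0.56060958 -0.20329947  0.128     ]] -0.08245834499036553
[[ 0.52263157 -0.11575902  0.112     ]
 [ 0.61918373 -0.12757491  0.112     ]
 [ 0.60722147 -0.22821269  0.112     ]
 [ 0.51028968 -0.21605502  0.112     ]]
[np.float64(-0.12177290118701435), np.float64(-0.12477339172840364), np.float64(0.6823369669172508), np.float64(-0.9258759434699168)] [ 0.56483161 -0.17190041  0.112     ] 0.09727247918844292 0.09769125278304011
```

play_rows([
  [-1,-0.4,0.1,-2,-0.012],
  [-1,-0.5,0.1,-4,0],
  [-1,0,0,-3,0],
  [-1,0,0,-2,0],
  [-1,0,0,-1,0],
  [-1,0,0,-0.4,0],
  [-1,0,0,0,0],
])

```text
time: 7.9
eef_pos: [0.5584, -0.1706, 0.1086]
eef_rot: [3.141, 0.0, 1.45]
contact_force: [0.2, 0.6, -0.1]
finger_gap: 0.0851
```

play_rows([
  [-1,0.2,0,0,0],
  [0,0,0,0,0],
  [0.5,0,0,0,0],
  [1,0,0,0,0],
  [1,0,0,0,0],
  [1,0,0,0,0],
  [1,0,0,0,0],
  [1,0,0,0,0],
])

```text
time: 8.7
eef_pos: [0.5627, -0.1711, 0.11]
eef_rot: [3.135, 0.001, 1.45]
contact_force: [7.3, -0.5, 4.2]
finger_gap: 0.0532
```

play_rows([
  [1,0.2,0,0.1,0],
  [1,0,0,0.4,0],
  [1,0,0,0.6,0],
  [1,0,0,1,0],
  [1,0,0,2,0],
  [1,0,0,4,0],
  [1,0,0,3,0],
  [1,0,0,0,0],
])

```text
time: 9.5
eef_pos: [0.5631, -0.171, 0.2242]
eef_rot: [3.136, 0.002, 1.45]
contact_force: [0.6, 0.5, -1.1]
finger_gap: 0.053
```

```bash
python3 - <<'E'
from h import *
o=manip.get_obs();s=snap('wrist','w3.png');print(o['eef_pos'],o['eef_rot'],o['contact_force'],o['finger_gap'])
for n in('foot','foot_flat'):print(n);show(manip.pinpoint(n,s),3)
s=snap('scene','s3.png')
for n in('foot','foot_flat'):print(n);show(manip.pinpoint(n,s),3)
E
```

```text
[ 0.56314613 -0.17098014  0.22417952] [3.13555346e+00 2.09980361e-03 1.44980736e+00] [ 0.60305109  0.47211397 -1.11378738] 0.05304464022006098
foot
   0.95 [ 0.7343 -0.1735  0.0042]
   0.94 [ 0.5706 -0.1729  0.2156]
foot_flat
   0.88 [ 0.7008 -0.1544  0.0195]
   0.75 [ 0.5893 -0.1779  0.2291]
foot
   0.8 [ 7.290e-01 -1.735e-01 -7.000e-04]
   0.71 [ 0.5656 -0.171   0.212 ]
   0.68 [ 0.5509 -0.3303 -0.0029]
foot_flat
   0.67 [ 0.5421 -0.3437  0.0051]
   0.59 [ 0.5892 -0.1809  0.2256]
   0.58 [ 0.7083 -0.1545  0.0146]
```

View pics/w3.png

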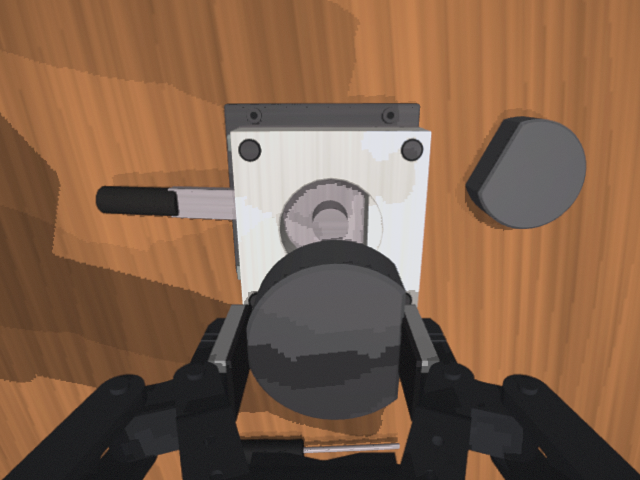

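play_rows([
  [1,0.19,3.43,0,0.045],
  [1,0.19,3.43,0,0.045],
  [1,0.19,3.43,0,0.045],
  [1,0.19,3.43,0,0.045],
  [1,0.19,3.43,0,0.045],
  [1,0.19,3.43,0,0.045],
  [1,0.19,3.43,0,0.045],
  [1,0.19,3.43,0,0.045],
  [1,0.19,3.43,-3,0.045],
  [1,0.19,3.43,-3,0.045],
])

```text
time: 10.8
eef_pos: [0.5812, 0.1739, 0.1584]
eef_rot: [3.141, 0.0, 1.902]
contact_force: [0.8, -1.0, -1.0]
finger_gap: 0.0532
```

play_rows([
  [1,0,0,-3,0],
  [1,0,0,-1.5,0],
  [1,0,0,0,0],
  [1,0,0,0,0],
])

```text
time: 11.2
eef_pos: [0.581, 0.1724, 0.1142]
eef_rot: [-3.141, -0.0, 1.9]
contact_force: [0.1, 0.5, 0.5]
finger_gap: 0.053
```

```bash
python3 - <<'E'
from h import *
o=manip.get_obs();s=snap('wrist','w4.png');print(o['eef_pos'],o['eef_rot'],o['contact_force'],o['finger_gap'])
for n in('foot','foot_flat','corner','stop_face'):print(n);show(manip.pinpoint(n,s),2)
E
```

```text
[0.58104352 0.17239484 0.11416774] [-3.14059408e+00 -1.78851811e-04  1.89970951e+00] [0.10634869 0.50341223 0.5122803 ] 0.052990922780496316
foot
   0.69 [0.586  0.1715 0.1057]
foot_flat
   0.89 [0.6044 0.1776 0.1169]
corner
   0.97 [0.6221 0.2195 0.0174]
stop_face
   0.88 [0.5968 0.2152 0.032 ]
```

View pics/w4.png

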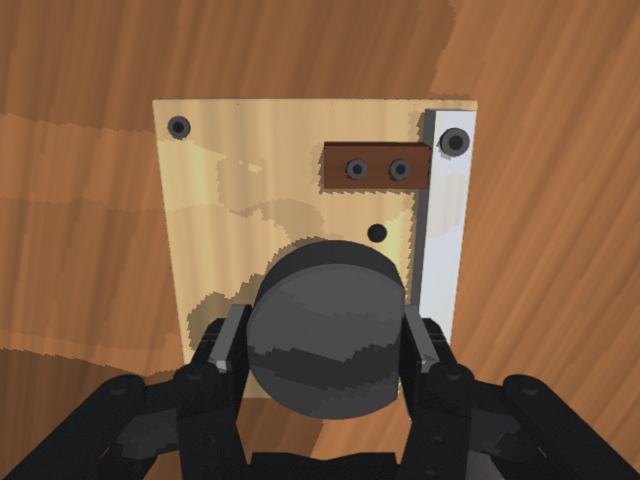

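play_rows([
  [1,0,0,-4,0],
  [1,0,0,-3,0],
  [1,0,0,-1,0],
  [1,0,0,-0.4,0],
  [1,0,0,0,0],
])

```text
time: 11.95
eef_pos: [0.5818, 0.1725, 0.0311]
eef_rot: [3.141, 0.0, 1.9]
contact_force: [-0.2, 0.3, -0.4]
finger_gap: 0.0531
```

play_rows([
  [1,0,0,-0.2,0],
  [1,0,0,-0.15,0],
  [1,0,0,-0.1,0],
  [1,0,0,0,0],
])

```text
time: 12.35
eef_pos: [0.5814, 0.1725, 0.0262]
eef_rot: [3.141, 0.0, 1.9]
contact_force: [0.1, 0.5, -0.9]
finger_gap: 0.0532
```

play_rows([
  [1,0,0,-0.1,0],
  [1,0,0,-0.1,0],
  [1,0,0,0,0],
])

```text
time: 12.65
eef_pos: [0.5815, 0.1725, 0.0261]
eef_rot: [3.139, 0.001, 1.9]
contact_force: [-5.6, -0.6, 19.8]
finger_gap: 0.0529
```

play_rows([
  [1,0,0,0.15,0],
  [0.5,0,0,0,0],
  [-0.5,0,0,0,0],
  [-0.55,0,0,0,0],
  [-0.55,0,0,0,0],
  [-0.55,0,0,0,0],
])

```text
time: 13.25
eef_pos: [0.5811, 0.1725, 0.025]
eef_rot: [-3.141, -0.0, 1.9]
contact_force: [0.1, -0.3, -0.3]
finger_gap: 0.0665
```

play_rows([
  [-0.55,0,0,2,0],
  [-0.55,0,0,4,0],
  [-0.55,0,0,3,0],
  [1,-2,-0.7,0,0],
  [1,-3,-1,0,0],
  [1,-2.4,-0.8,0,0],
  [1,0,0,0,0],
  [1,0,0,0,0],
])

```text
time: 14.05
eef_pos: [0.5075, 0.1475, 0.1157]
eef_rot: [3.141, 0.0, 1.9]
contact_force: [0.7, -0.1, 0.8]
finger_gap: 0.0001
```

```bash
python3 - <<'E'
from h import *
o=manip.get_obs();s=snap('wrist','w5.png');print(o['eef_pos'],o['eef_rot'],o['contact_force'],o['finger_gap'])
P=(0.3285,.5844,.1506);c,S=np.cos(P[0]),np.sin(P[0])
def inb(p): p=np.array(p)[:2]-P[1:]; return np.round([c*p[0]+S*p[1],-S*p[0]+c*p[1]],4)
for n in('foot','foot_flat','corner','stop_face','board'):
    print(n);
    for d in manip.pinpoint(n,s)[:2]: print(d['p'],d['position'],inb(d['position']))
s=snap('top','t5.png')
for n in('foot','foot_flat','corner'):
    print(n);
    for d in manip.pinpoint(n,s)[:3]: print(d['p'],d['position'],inb(d['position']))
E
```

```text
[0.50746292 0.14747353 0.11567999] [3.14053908e+00 1.75634749e-04 1.89957920e+00] [ 0.71539743 -0.07395364  0.84552262] 0.00010408671502065785
foot
0.67 [0.5866, 0.1737, 0.0185] [0.0095 0.0212]
foot_flat
0.93 [0.6058, 0.176, 0.0282] [0.0285 0.0171]
corner
0.63 [0.6206, 0.2231, 0.018] [0.0577 0.0569]
stop_face
0.63 [0.5928, 0.2145, 0.0329] [0.0286 0.0578]
board
foot
0.76 [0.586, 0.1724, 0.0179] [0.0085 0.0201]
0.72 [0.7349, -0.1741, 0.001] [ 0.0377 -0.3559]
0.71 [0.5483, -0.3333, 0.0028] [-0.1903 -0.4464]
foot_flat
0.71 [0.7063, -0.1563, 0.0174] [ 0.0164 -0.3298]
0.67 [0.6086, 0.1845, 0.0313] [0.0338 0.0243]
0.65 [0.5424, -0.3456, 0.0052] [-0.1998 -0.4561]
corner
0.85 [0.6235, 0.2224, 0.0189] [0.0602 0.0553]
```

View pics/w5.png

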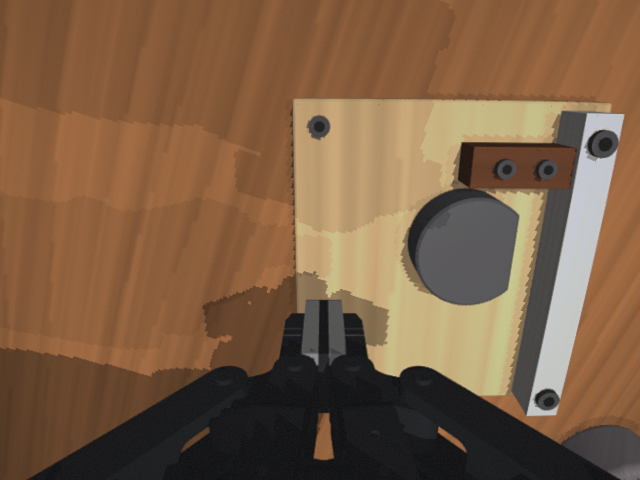

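play_rows([
  [1,0,0,-4,0],
  [1,0,0,-4,0],
  [1,0,0,-1.1,0],
  [1,0.95,0.32,0,0],
  [1,0.95,0.32,0,0],
  [1,0.95,0.32,0,0],
  [1,0.47,0.16,0,0],
  [1,0.47,0.16,0,0],
  [1,0.47,0.16,0,0],
  [1,0,0,0,0],
])

```text
time: 15.55
eef_pos: [0.5504, 0.162, 0.0245]
eef_rot: [3.141, 0.0, 1.9]
contact_force: [-1.0, 0.5, -0.2]
finger_gap: 0.0002
```

play_rows([
  [1,0.38,0.13,0,0],
  [1,0.38,0.13,0,0],
  [1,0.38,0.13,0,0],
  [1,0.38,0.13,0,0],
  [1,0,0,0,0],
])

```text
time: 16.05
eef_pos: [0.5656, 0.1673, 0.0242]
eef_rot: [3.141, 0.0, 1.9]
contact_force: [0.4, -0.4, -0.7]
finger_gap: 0.0002
```

```bash
cat >> h.py <<'E'
P=(0.3285,.5844,.1506)
def inb(p):
    c,S=np.cos(P[0]),np.sin(P[0]); p=np.array(p)[:2]-P[1:]; return np.round([c*p[0]+S*p[1],-S*p[0]+c*p[1]],4)
def chk(c,f):
    s=snap(c,f)
    for n in('foot','foot_flat','corner'):
        for d in manip.pinpoint(n,s)[:3]: print(n,round(d['p'],2),np.round(d['position'],4),inb(d['position']))
E
python3 - <<'E'
from h import *
o=manip.get_obs();print(inb(o['eef_pos']),o['contact_force'])
chk('wrist','w6.png');chk('top','t6.png')
E
```

```text
[-0.0124  0.0218] [ 0.38707811 -0.35256114 -0.74985643]
foot 0.6 [0.6133 0.1792 0.0167] [0.0366 0.0177]
foot_flat 0.91 [0.6295 0.1839 0.0327] [0.0534 0.017 ]
corner 0.91 [0.6203 0.2207 0.0197] [0.0566 0.0548]
foot 0.85 [ 0.5427 -0.3307  0.0021] [-0.1947 -0.4421]
foot 0.55 [ 7.350e-01 -1.752e-01  2.000e-04] [ 0.0374 -0.357 ]
foot 0.54 [0.6128 0.1801 0.0179] [0.0364 0.0188]
foot_flat 0.82 [ 0.7108 -0.1538  0.0175] [ 0.0214 -0.3289]
foot_flat 0.52 [ 0.5419 -0.3433  0.0075] [-0.1996 -0.4538]
foot_flat 0.46 [0.6284 0.1908 0.0317] [0.0546 0.0239]
```

View pics/w6.png

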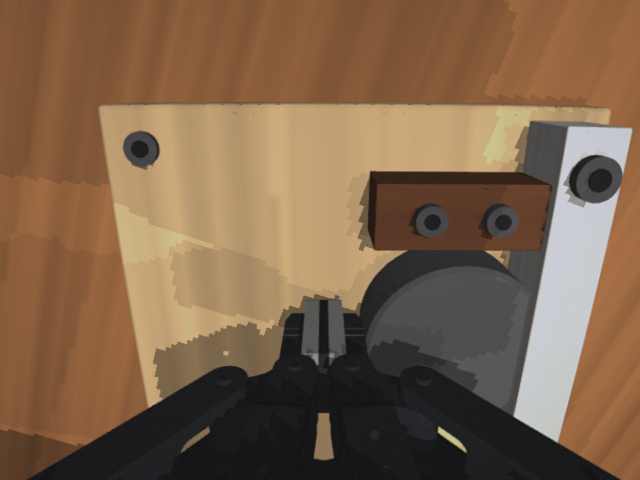

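play_rows([
  [1,0.19,0.06,0,0],
  [1,0.19,0.06,0,0],
  [1,0,0,0,0],
])

```text
time: 16.75
eef_pos: [0.5681, 0.168, 0.0242]
eef_rot: [-3.14, 0.0, 1.9]
contact_force: [-3.9, -1.8, 3.1]
finger_gap: 0.0
```

play_rows([
  [1,0.15,0.05,0,0],
  [1,0.1,0.03,0,0],
  [1,0,0,0,0],
])

```text
time: 17.05
eef_pos: [0.5682, 0.1681, 0.0241]
eef_rot: [-3.136, 0.0, 1.9]
contact_force: [-14.6, -6.2, 10.2]
finger_gap: 0.0001
```

play_rows([
  [1,-0.7,-0.24,0,0],
  [1,-1.2,-0.4,0,0],
  [1,0,0,3,0],
  [1,0,0,4,0],
  [1,2.7,-1.4,2,0],
  [1,2.7,-1.5,0,0],
  [1,2.6,-1.4,0,0],
  [1,0,0,0,0],
])

```text
time: 17.85
eef_pos: [0.6353, 0.1179, 0.114]
eef_rot: [3.14, 0.001, 1.898]
contact_force: [0.2, -0.5, -1.3]
finger_gap: 0.0002
```

```bash
python3 - <<'E'
from h import *
o=manip.get_obs();print(inb(o['eef_pos']),o['eef_pos'],o['contact_force'])
chk('wrist','w7.png');chk('top','t7.png')
E
```

```text
[ 0.0376 -0.0473] [0.63525209 0.11792125 0.11397002] [ 0.23962064 -0.52469934 -1.28171064]
foot 0.59 [0.614  0.1788 0.0178] [0.0371 0.0171]
foot_flat 0.59 [0.6309 0.1841 0.0265] [0.0548 0.0167]
corner 0.89 [0.6191 0.2238 0.0169] [0.0565 0.0581]
foot 0.57 [ 5.460e-01 -3.341e-01 -4.000e-04] [-0.1927 -0.4464]
foot_flat 0.76 [ 0.5409 -0.3442  0.0093] [-0.2008 -0.4543]
foot_flat 0.65 [ 0.7079 -0.1549  0.0188] [ 0.0183 -0.329 ]
corner 0.38 [ 0.564  -0.1689  0.11  ] [-0.1224 -0.2958]
```

View pics/w7.png

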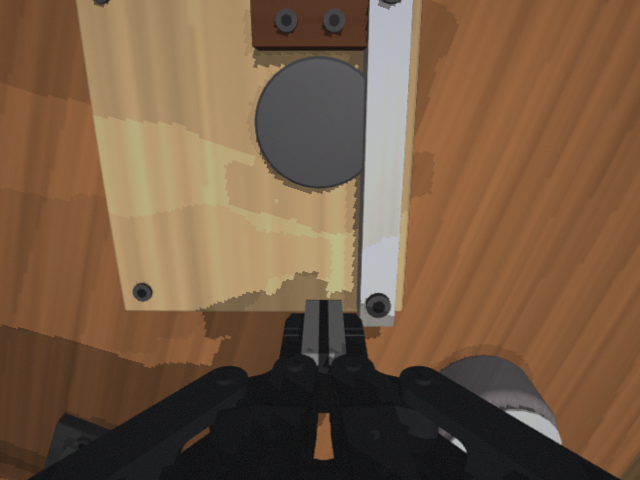

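play_rows([
  [1,-0.52,-0.18,0,0],
  [1,0,0,-4,0],
  [1,0,0,-3.9,0],
  [1,0,0,-1,0],
  [1,-0.32,0.95,0,0],
  [1,-0.32,0.95,0,0],
  [1,0,0,0,0],
])

```text
time: 18.95
eef_pos: [0.6211, 0.1386, 0.0273]
eef_rot: [3.139, 0.0, 1.901]
contact_force: [0.6, -0.6, 0.5]
finger_gap: -0.0
```

play_rows([
  [1,-0.07,0.2,0,0],
  [1,-0.07,0.2,0,0],
  [1,-0.03,0.1,0,0],
  [1,0,0,0,0],
])

```text
time: 19.35
eef_pos: [0.619, 0.1419, 0.0255]
eef_rot: [3.141, 0.0, 1.9]
contact_force: [-0.4, 0.4, 0.5]
finger_gap: 0.0001
```

play_rows([
  [1,-0.07,0.2,0,0],
  [1,-0.07,0.2,0,0],
  [1,-0.03,0.1,0,0],
  [1,0,0,0,0],
])

```text
time: 19.75
eef_pos: [0.6191, 0.1435, 0.0258]
eef_rot: [3.141, 0.007, 1.897]
contact_force: [5.4, -15.3, 0.5]
finger_gap: 0.0001
```

play_rows([
  [1,0.1,-0.3,0,0],
  [1,0.32,-0.95,0,0],
  [1,0.32,-0.95,0,0],
  [1,0,0,3,0],
  [1,0,0,4,0],
  [1,0,-2,3,0],
  [1,0,0,0,0],
])

```text
time: 20.45
eef_pos: [0.6269, 0.1031, 0.1298]
eef_rot: [3.135, 0.002, 1.899]
contact_force: [0.9, 1.0, 0.1]
finger_gap: -0.0001
```

```bash
python3 - <<'E'
from h import *
o=manip.get_obs();print(inb(o['eef_pos']),o['eef_pos'],o['contact_force'])
chk('wrist','w8.png');chk('top','t8.png')
im=cv2.imread('pics/t8.png');cv2.imwrite('pics/t8c.png',cv2.resize(im[195:315,215:335],None,fx=5,fy=5,interpolation=cv2.INTER_CUBIC))
E
```

```text
[ 0.0249 -0.0587] [0.62690352 0.103072   0.12982703] [0.91075962 0.98244087 0.08443047]
foot 0.63 [0.6135 0.1851 0.0189] [0.0387 0.0233]
foot_flat 0.76 [0.6296 0.1912 0.0284] [0.0559 0.0238]
corner 0.92 [0.6174 0.2214 0.0231] [0.0541 0.0564]
foot 0.91 [ 0.7335 -0.1728  0.0012] [ 0.0368 -0.3542]
foot_flat 0.66 [ 0.7095 -0.1529  0.0179] [ 0.0205 -0.3276]
foot_flat 0.6 [ 0.5392 -0.3463  0.0053] [-0.2031 -0.4557]
corner 0.89 [0.6197 0.2243 0.0182] [0.0572 0.0584]
corner 0.53 [0.5339 0.4441 0.0038] [0.0469 0.2941]
```

View pics/w8.png

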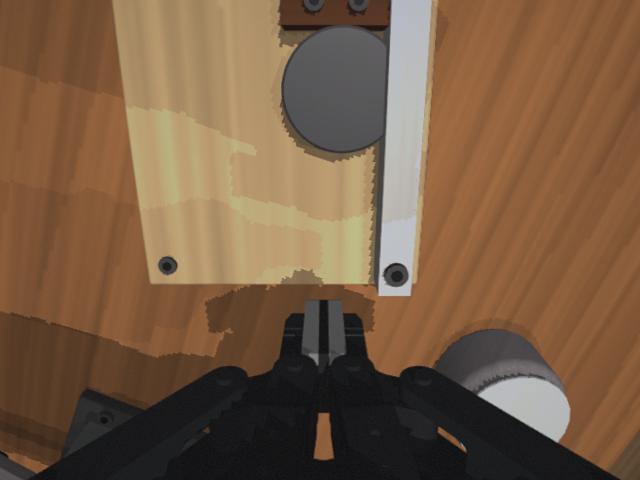

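View pics/t8c.png

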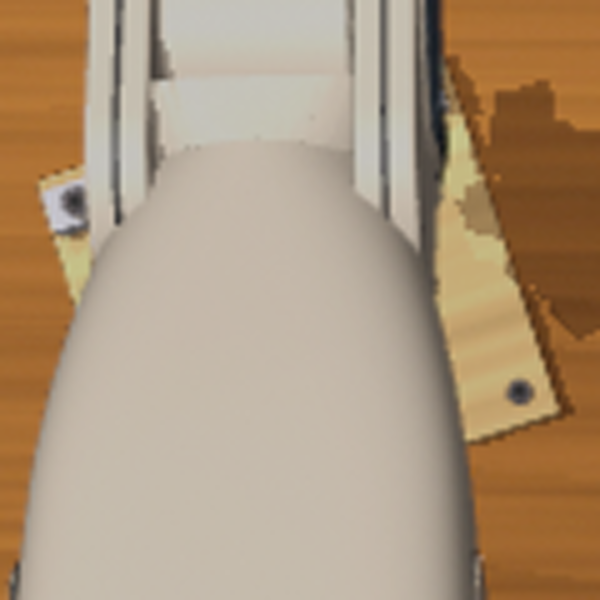

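play_rows([
  [1,0,0,4,0],
  [1,0,2,3,0],
  [1,-1,4,0,0],
  [1,-1,2,0,0],
  [1,0,0,0,0],
  [1,0,0,0,0],
])

```text
time: 21.45
eef_pos: [0.6045, 0.1853, 0.1949]
eef_rot: [-3.141, 0.0, 1.901]
contact_force: [0.2, -0.1, -0.7]
finger_gap: 0.0004
```

```bash
python3 - <<'E'
from h import *
o=manip.get_obs();print(inb(o['eef_pos']),o['eef_pos'],o['contact_force'])
chk('wrist','w9.png')
im=cv2.imread('pics/w9.png');cv2.imwrite('pics/w9c.png',cv2.resize(im[80:380,240:440],None,fx=2,fy=2,interpolation=cv2.INTER_CUBIC))
E
```

```text
[0.0302 0.0264] [0.60445854 0.18528447 0.19487288] [ 0.23834253 -0.07706404 -0.74114983]
foot 0.79 [0.6124 0.1875 0.0188] [0.0384 0.0259]
foot_flat 0.85 [0.6292 0.1885 0.0282] [0.0546 0.0214]
corner 0.91 [0.6217 0.2233 0.0202] [0.0588 0.0568]
```

View pics/w9.png

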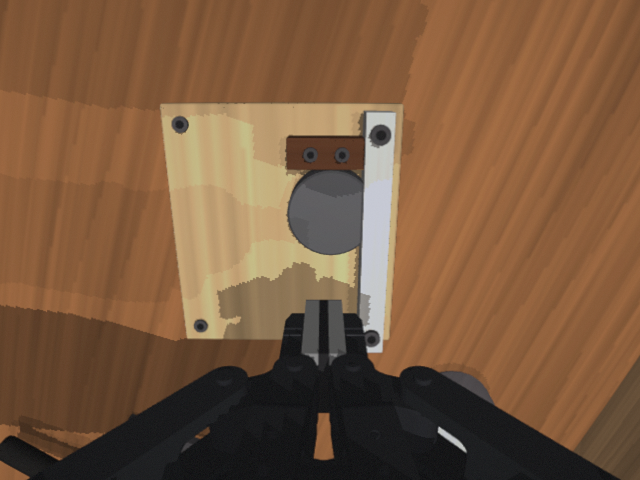

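```bash
python3 -c "
import cv2
im=cv2.imread('pics/w9.png');cv2.imwrite('pics/w9d.png',cv2.resize(im[125:265,270:410],None,fx=4.2,fy=4.2,interpolation=cv2.INTER_CUBIC))"
```

```text
(no output)
```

View pics/w9d.png

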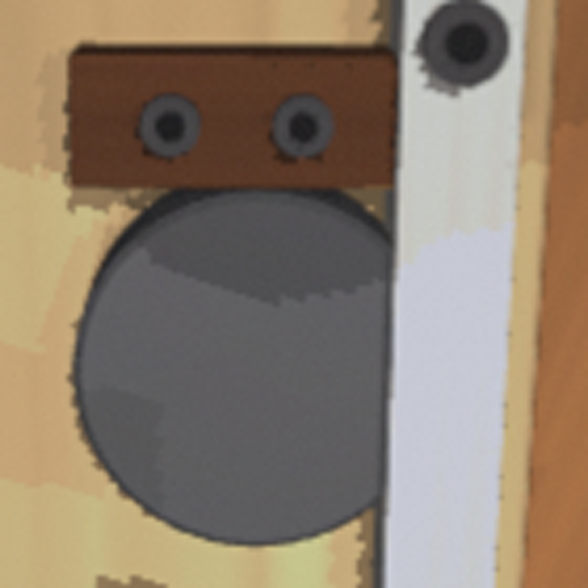

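```bash
python3 -c "
from workcell import manip
print(manip.job_done(), manip.get_obs()['time'])"
```

```text
the job is handed in; nothing more can be done
the job is handed in; nothing more can be done
```

The foot is out of the mould and sits in the corner of the drilling board. The job was handed in at about 22 s of the 69 s allowed, and no verdict was reported.

**What I did:**
- I pressed the lever down to its stop. The force rose to about 62 N there, against roughly 10–15 N during the stroke.
- I gripped the raised foot across its flat and its round side and lifted it clear of the mould.
- I laid it on the board about 28 mm from the fence. I then nudged it against the fence until I felt about 16 N, and against the stop block until about 16 N.

**Last checks:** the final wrist picture shows the flat flush with the fence along its length and the round side touching the stop, with no visible gap or wedge. The arm was about 15 cm above it, touching nothing. I never moved near the tin, mallet or screwdriver, but I did not measure their positions again at the end.

**Where readings disagreed:**
- **Across the fence (x):** the network put the foot's origin at board x = 38.4–38.7 mm (wanted 37), but the middle of its flat at only 54.6–55.9 mm (wanted 57–63). The two do not fit together, since the flat should lie 23 mm from the origin.
- **Along the fence (y):** two readings gave 23.3 and 25.9 mm, inside the 20–26 mm limit, though the second only just.
- **What I relied on:** these readings are good to about 4 mm, so I trusted the contact forces and the picture instead.
- **Top camera:** the arm blocked its view of the foot at the end, so that check was not available.

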